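# Set cemented soles to dry and hang up the hammers

### The arm

A 6-joint arm with a two-finger parallel gripper is mounted at the origin on the work surface. World frame = base frame: x ahead of the robot, y to its left, z up, the work surface at z = 0. Lengths are in m, angles in degrees, forces in N, time in s.
With the tool pointing down it reaches from about 0.325 to 0.85 m from the base axis. Payload 15.5 kg.
Tool frame: the origin (TCP) lies at the very end of the fingers, on their centre line; the grasp point (between the pads) lies arm.grip_depth behind it (arm.grip_depth is the distance from the TCP to the grasp point, in m); z points along the fingers, y is the direction in which the jaws open and shut (so a half turn about z gives the same grasp; the last joint's range is limited). The gripper opens to 91 mm and grips with 3 to 60 N. Pads are 32 mm wide; open, the fingers measure 118 mm over their backs; the gripper's body (76 mm by 178 mm) begins 60 mm behind the grasp point.
Start: joints at [65.919, 28.281, 77.091, -0, 74.628, -5.472], TCP at [0.199, 0.592, 0.183] pointing down, gripper open.
Joint ranges: [-166.48, 166.48], [-47.26, 123.95], [12.59, 153.08], [-70.14, 250.14], [6.76, 159.57], [-176.63, 176.63]. Speed limits (degrees/s): [108.29, 108.29, 147.25, 172.46, 172.46, 172.46].

### API

Orientations are given as a 3x3 rotation matrix whose columns are the frame's x, y, z axes.
In Python, from rig import arm gives the robot as it stands. Calls block until the motion is done:
- arm.move_to(position, orientation): joint-space move of the TCP to a pose.
- arm.move_l(position, orientation=None, feed=0.15): straight line of the TCP; orientation=None keeps the orientation; feed is the mean speed in m/s.
- arm.move_joints(angles): joint-space move.
- arm.grip(opening): finger opening in m; the grip force is fixed at half the most; returns when the fingers have stopped.
- arm.sleep(seconds).
- arm.solve_ik(position, orientation): joint angles nearest the present ones, or None.
- arm.snapshot(name): name is "scene" or "top" or "wrist"; returns the picture (420x560x3 uint8, red, green, blue); there is no depth.
- arm.get_calibration(name): a dict with "intrinsics" (3x3 intrinsics, pixels), "cam_to_world" (4x4, takes a point from camera to world coordinates). Camera axes: x right, y down, z forward; pixel columns grow to the right and rows downward; lengths in m; the calibration is good to about 2 mm. A picture is of the moment at which its call begins: read the wrist's pose just before it. get_calibration takes no time and is no camera call; for the wrist camera it gives the pose at the moment of the call.
A pose or a line that the arm cannot do raises arm.Unreachable and nothing moves.
- arm.sign_off(): hands the job in, once; it reports no verdict.
Readings, each from a call of its own:
- arm.current_t(): time.
- arm.current_joint_positions(): joint angles.
- arm.current_dq(): joint speeds.
- arm.current_tau(): joint torques, N m.
- arm.current_ee_pos(): TCP position.
- arm.current_tool_rot(): TCP orientation.
- arm.current_force(): force on the tool from outside, world axes, zero at the start.
- arm.current_torque(): the same for the moment, N m.
- arm.current_width(): finger opening in m.
Only numpy, scipy, OpenCV 4.12 (cv2) and the standard library are available. Lean on these libraries where they do the work, as an engineer would, in place of code of your own. Each camera call takes 0.05 s, during which the arm holds its last target.

### The job

The plain dry sole on the drying rack is finished: lay it squarely on the pile of finished soles, and lean every yellow-cemented sole on the rack in its place, one to a bay, heel down behind the lip and toe up over the rail, cement facing up. Once all the soles are in place press the blower's start button fully down, for a moment. Clear the tote too, whenever it suits: hang every hammer in the tool rail, handle down through a ring of its own until the head rests on the ring, and leave everything else on the bench where it is.

Things in the scene. Friction and masses are not known exactly. Their poses are not given: they have to be found in the camera images.
- wet1_mid (a point): freshly cemented child's sole 1 (may be absent): brown with a bright yellow coat on its upper face; 165 x 57 x 8 mm, stiff, 60 to 130 g; x to the toe, z out of the upper face; waist straight, 40 mm wide, from 35 mm behind to 8 mm ahead of centre; heel 46 mm wide. Point: its centre. Starts flat on the bench, coat up, toe roughly away from the robot
- wet2_mid (a point): freshly cemented child's sole 2 (may be absent): brown with a bright yellow coat on its upper face; 165 x 57 x 8 mm, stiff, 60 to 130 g; x to the toe, z out of the upper face; waist straight, 40 mm wide, from 35 mm behind to 8 mm ahead of centre; heel 46 mm wide. Point: its centre. Starts flat on the bench, coat up, toe roughly away from the robot
- wet3_mid (a point): freshly cemented child's sole 3 (may be absent): brown with a bright yellow coat on its upper face; 165 x 57 x 8 mm, stiff, 60 to 130 g; x to the toe, z out of the upper face; waist straight, 40 mm wide, from 35 mm behind to 8 mm ahead of centre; heel 46 mm wide. Point: its centre. Starts flat on the bench, coat up, toe roughly away from the robot
- dry1_mid (a point): dry sole that starts leaning in bay 1 of the rack (just one of dry1 to dry3 is there): plain tan, no coat; 165 x 57 x 8 mm, stiff, 60 to 130 g; x to the toe, z out of the upper face; waist straight, 40 mm wide, from 35 mm behind to 8 mm ahead of centre; heel 46 mm wide. This point is its centre
- dry2_mid (a point): dry sole that starts leaning in bay 2 of the rack (just one of dry1 to dry3 is there): plain tan, no coat; 165 x 57 x 8 mm, stiff, 60 to 130 g; x to the toe, z out of the upper face; waist straight, 40 mm wide, from 35 mm behind to 8 mm ahead of centre; heel 46 mm wide. This point is its centre
- dry3_mid (a point): dry sole that starts leaning in bay 3 of the rack (just one of dry1 to dry3 is there): plain tan, no coat; 165 x 57 x 8 mm, stiff, 60 to 130 g; x to the toe, z out of the upper face; waist straight, 40 mm wide, from 35 mm behind to 8 mm ahead of centre; heel 46 mm wide. This point is its centre
- pile_top (a point): pile of five finished plain tan soles of the same outline, 40 mm high, fixed to the bench, toe to +x (away from the robot): centre of its top face, x to the toe
- rack: fixed drying rack, 3 bays at y = 90, 0, -90 mm; origin under its base centre, front to -x. Plywood base 130 x 290 x 12 mm, at its front (x -64 to -56) a lip 13 mm above it. Round steel rail (10 mm) along y at x 40, z 82 mm, with 22 mm divider pins. A sole, heel behind the lip and underside on the rail, leans at 40 deg, toe to +x, centre at x 9, z 68 mm. Blower box at x 65 to 131, 56 high
- blower_top (a point): top of the green push button (32 mm across) that starts the blower, facing up on a small grey housing at the rack's -y end, 170 mm from its middle
- blower (a joint): travel of the blower button in m: 0 = up, 0.006 = fully down (5 N); it springs back when let go
- rail: green and steel tool rail, fixed, 270 mm wide along its y: three steel rings in a row 85 mm apart, carried by a crossbar behind them (x = 62 mm, no higher than the rings). Origin: on the bench under the middle ring; front towards the robot (-x)
- tote: dark wooden tool tote, fixed, 130 x 115 x 90 mm, open square pockets 30 mm wide and 80 mm deep at x = +-45 mm, y = +-37.5 mm. Origin: centre of its underside. The hammers stand in it, handle down
- ring1 (a point): centre of the mouth of ring 1, level with its top, 148 mm above the bench; hole 40 mm, outside 56 mm, 10 mm thick, axis vertical
- ring2 (a point): centre of the mouth of ring 2, level with its top, 148 mm above the bench; hole 40 mm, outside 56 mm, 10 mm thick, axis vertical
- ring3 (a point): centre of the mouth of ring 3, level with its top, 148 mm above the bench; hole 40 mm, outside 56 mm, 10 mm thick, axis vertical
- hammer1_head (a point): short hammer (may be absent): dark steel head 84 mm long with a round face (32 mm) at +x, a thin peen at -x and a flat-sided middle 24 mm wide and 50 mm long; light wooden handle. Point: centre of the head, 32 mm high, flat underside; x along the head, z up. Round handle, up to 24 mm thick, reaches 130 mm below the head. 0.24 to 0.39 kg. Starts upright in a tote pocket, this point about 156 mm above the bench
- hammer2_head (a point): short hammer (may be absent): brass head 82 mm long with a round face (26 mm) at each end and a flat-sided middle 24 mm wide and 50 mm long; black handle. Point: centre of the head, 32 mm high, flat underside; x along the head, z up. Round handle, up to 24 mm thick, reaches 130 mm below the head. 0.24 to 0.39 kg. Starts upright in a tote pocket, this point about 156 mm above the bench
- hammer3_head (a point): short hammer (may be absent): white nylon block head 78 mm long and 34 mm wide; dark wooden handle. Point: centre of the head, 32 mm high, flat underside; x along the head, z up. Round handle, up to 24 mm thick, reaches 130 mm below the head. 0.24 to 0.39 kg. Starts upright in a tote pocket, this point about 156 mm above the bench
- last: bystander, to be left where it is: turquoise plastic shoe last, 170 mm long, 90 mm high; origin at the centre of its underside
- jar: bystander, to be left where it is: amber glass jar with steel lid, 60 mm across, 82 mm high; origin at the centre of its underside
- pliers: bystander, to be left where it is: pliers with blue handles, lying flat, 160 mm; origin at the centre of its underside
- brush: bystander, to be left where it is: flat glue brush lying down, 160 mm; origin at the centre of its underside
- spool: bystander, to be left where it is: spool of dark red thread, 52 mm across, 60 mm high; origin at the centre of its underside
- tack_tin: bystander, to be left where it is: round tin with a red lid, 82 mm across, 36 mm high; origin at the centre of its underside

How it is judged:
By the outcome, as a careful person would: the job done as asked, in the order asked, and still so for the second after the job is handed in, with the robot touching nothing.
Of wet1, wet2, wet3 only 2 to 3 are there at a start; the rules pass over those that are not, and their reading is None.
Of dry1, dry2, dry3 only 1 to 1 are there at a start; the rules pass over those that are not, and their reading is None.
Of hammer1, hammer2, hammer3 only 2 to 3 are there at a start; the rules pass over those that are not, and their reading is None.
At some moment in a run one of wet1, wet2, wet3 may be knocked a few centimetres aside while the robot is not near it.
It also fails if it takes over 210 s, if anything falls off the work surface, if the arm or the gripper's body presses on something with over 40 N, if the wrist force passes 120 N, or if a joint passes its speed limit or range.

## Working session

There is one attempt and no reset: what is moved stays moved. The work goes in short steps, each a Python script; the robot and the scene stay as the last script left them, time stands still between calls to the robot, and variables do not carry over. Pictures are saved under pics/ and viewed, and the job is handed in when it is done.

```bash
ls; mkdir -p pics; python3 - <<'E'
from rig import arm
import cv2,numpy as np
for n in ["scene","top","wrist"]:
    im=arm.snapshot(n); cv2.imwrite(f"pics/{n}0.png",im[:,:,::-1])
    c=arm.get_calibration(n); print(n,np.round(c["intrinsics"],1).tolist(),np.round(c["cam_to_world"],4).tolist())
print(arm.grip_depth,arm.current_t(),arm.current_tool_rot(),arm.current_width())
E
```

```text
pics
scene [[408.3, 0.0, 277.7], [0.0, 408.3, 211.8], [0.0, 0.0, 1.0]] [[0.107, 0.7243, -0.6811, 1.2525], [0.9942, -0.0728, 0.0788, -0.0726], [0.0075, -0.6856, -0.7279, 0.9434], [0.0, 0.0, 0.0, 1.0]]
top [[419.5, 0.0, 272.2], [0.0, 419.5, 212.3], [0.0, 0.0, 1.0]] [[0.0132, -0.9932, 0.1156, 0.3708], [-0.9999, -0.0134, -0.0008, 0.0357], [0.0024, -0.1156, -0.9933, 1.2651], [0.0, 0.0, 0.0, 1.0]]
wrist [[289.4, 0.0, 275.6], [0.0, 289.4, 205.5], [0.0, 0.0, 1.0]] [[0.3196, 0.9196, 0.2286, 0.1356], [0.9475, -0.3099, -0.0781, 0.6128], [-0.001, 0.2416, -0.9704, 0.3836], [0.0, 0.0, 0.0, 1.0]]
0.0188 0.15 [[-9.47719083e-01  3.19105606e-01 -3.90652507e-04]
 [ 3.19105833e-01  9.47718667e-01 -8.91782617e-04]
 [ 8.56558414e-05 -9.69818898e-04 -9.99999526e-01]] 0.09112305863711252
```

View pics/top0.png

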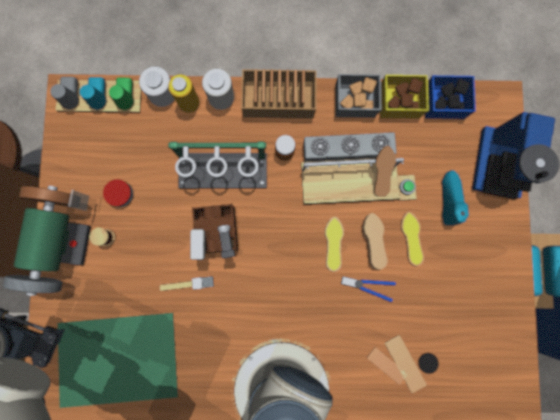

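View pics/scene0.png

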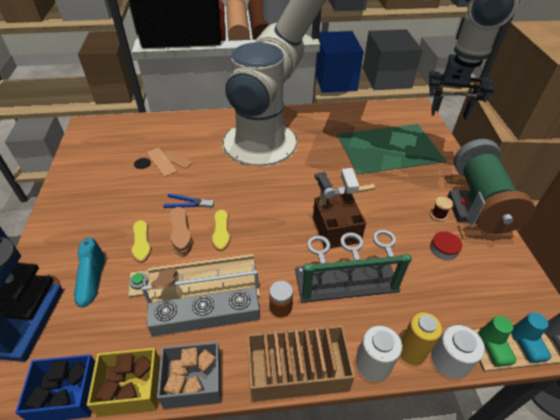

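View pics/wrist0.png

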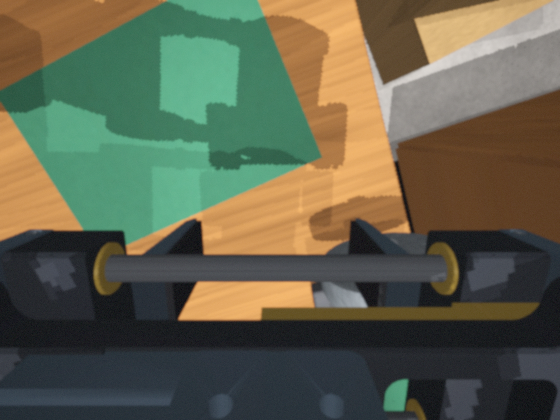

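```bash
cat > h.py <<'E'
from rig import arm
import cv2,numpy as np
def ray(cal,u,v,z):
    K=cal["intrinsics"];T=cal["cam_to_world"]
    d=T[:3,:3]@np.linalg.solve(K,[u,v,1.]); o=T[:3,3]
    return o+d*(z-o[2])/d[2]
def proj(cal,P):
    K=cal["intrinsics"];T=cal["cam_to_world"]
    p=K@(T[:3,:3].T@(np.asarray(P)-T[:3,3])); return p[:2]/p[2]
def down(yaw): # tool z down; tool y axis (jaw) at angle yaw from world x
    c,s=np.cos(np.radians(yaw)),np.sin(np.radians(yaw))
    y=np.array([c,s,0]);z=np.array([0,0,-1.]);x=np.cross(y,z)
    return np.stack([x,y,z],1)
def snap(name,f,crop=None,k=1):
    cal=arm.get_calibration(name); im=arm.snapshot(name)
    np.save(f"pics/{f}.npy",im)
    import pickle;pickle.dump(cal,open(f"pics/{f}.pkl","wb"))
    cv2.imwrite(f"pics/{f}.png",im[:,:,::-1]); return im,cal
def blobs(im,lo,hi,mn=60):
    m=cv2.inRange(cv2.cvtColor(im,cv2.COLOR_RGB2HSV),lo,hi)
    n,l,s,c=cv2.connectedComponentsWithStats(m)
    return [(l==i,s[i],c[i]) for i in range(1,n) if s[i][4]>mn]
E
python3 - <<'E'
from h import *
im=cv2.imread("pics/top0.png")[:,:,::-1].copy()
cal=arm.get_calibration("top")
for m,s,c in blobs(im,(24,120,120),(34,255,255)):
    print("yellow",s,c,ray(cal,*c,.008).round(3))
for n,u,v,z in [("pile",375,241,.04),("button",407,187,.05),("white",197,243,.17),("steel",226,240,.17),("r1",186,167,.148),("r2",217,167,.148),("r3",248,167,.148),("rack",350,185,.012),("tote",214,230,.09),("last",455,197,.05),("jar",285,146,.08),("spool",100,237,.06),("tin",117,193,.036),("pliers",370,288,.01),("brush",187,285,.01)]:
    print(n,ray(cal,u,v,z).round(3))
cv2.imwrite("pics/topz.png",cv2.resize(im[100:310,150:440],None,fx=2.7,fy=2.7,interpolation=cv2.INTER_CUBIC)[:,:,::-1])
E
```

```text
yellow [169  75  22  21 189] [180.30687831  86.20634921] [0.91  0.327 0.008]
yellow [385  75  44  36 381] [400.5328084   94.75853018] [ 0.892 -0.361  0.008]
yellow [403 213  20  52 615] [412.52845528 238.10731707] [ 0.445 -0.387  0.008]
yellow [327 219  15  51 558] [333.78853047 243.59856631] [ 0.425 -0.151  0.008]
pile [ 0.433 -0.267  0.04 ]
button [ 0.593 -0.361  0.05 ]
white [0.415 0.23  0.17 ]
steel [0.424 0.154 0.17 ]
r1 [0.622 0.27  0.148]
r2 [0.623 0.186 0.148]
r3 [0.624 0.102 0.148]
rack [ 0.603 -0.2    0.012]
tote [0.455 0.197 0.09 ]
last [ 0.565 -0.501  0.05 ]
jar [0.703 0.    0.08 ]
spool [0.433 0.528 0.06 ]
tin [0.565 0.495 0.036]
pliers [ 0.296 -0.257  0.01 ]
brush [0.298 0.283 0.01 ]
```

View pics/topz.png

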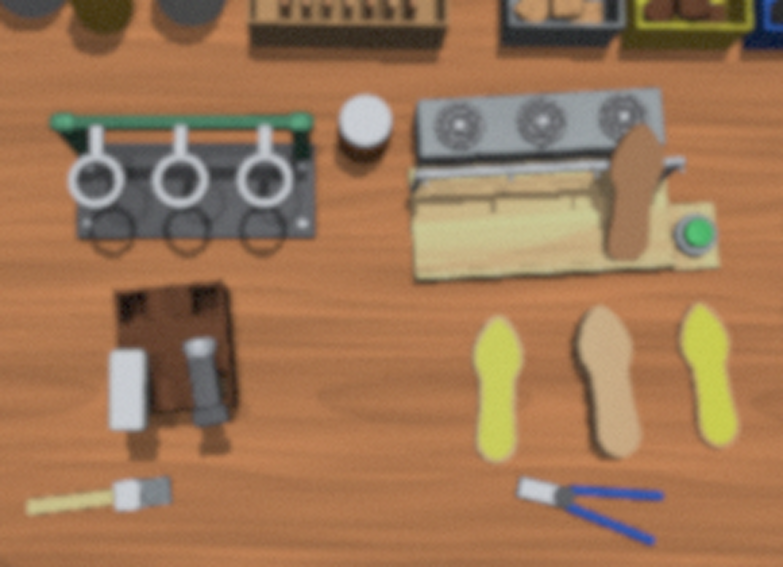

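```bash
python3 - <<'E'
from h import *
print(np.round(arm.current_joint_positions(),1))
def look(f,cam,yaw):
    R=down(yaw); p=np.array(cam)-.066*R[:,0]-np.array([0,0,.2])
    try: arm.move_to(p,R)
    except arm.Unreachable: print("unreach",f,p);return
    snap("wrist",f); print(f,arm.current_t(),np.round(arm.current_joint_positions(),1))
print(arm.solve_ik([.37,-.27,.2],down(90)),arm.solve_ik([.37,-.27,.2],down(-90)))
look("tote1",[.43,.19,.52],90)
look("rail1",[.62,.19,.5],90)
look("rack1",[.61,-.2,.5],90)
look("soles1",[.43,-.27,.42],90)
E
```

```text
[65.9 28.3 77.1 -0.  74.6 -5.5]
[-4.35958583e+01  1.37021777e+01  9.81767062e+01 -2.54444375e-14
  6.81211161e+01 -1.33595858e+02] [-4.35958583e+01  1.37021777e+01  9.81767062e+01 -2.54444375e-14
  6.81211161e+01  4.64041417e+01]
tote1 2.075 [ 14.6  14.3  77.7   0.   88.  -75.5]
rail1 2.9083 [ 10.7  31.8  52.6   0.   95.6 -79.3]
rack1 4.4083 [ -21.2   31.2   53.7    0.    95.1 -111.3]
soles1 5.3083 [ -34.5   21.4   82.6    0.    75.9 -124.6]
```

View pics/tote1.png

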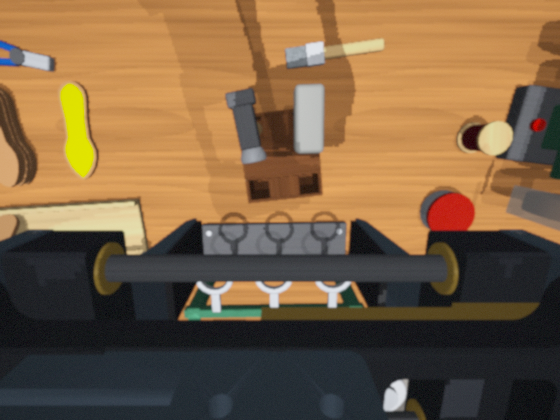

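View pics/rail1.png

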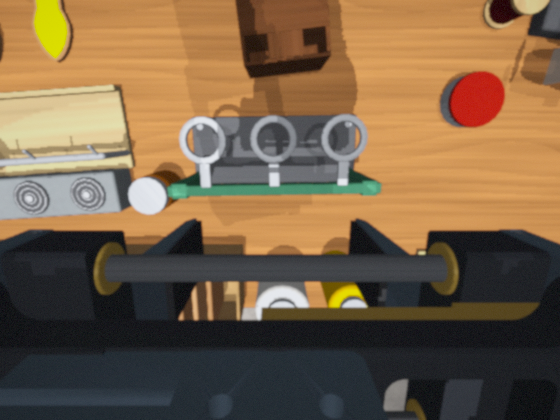

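View pics/rack1.png

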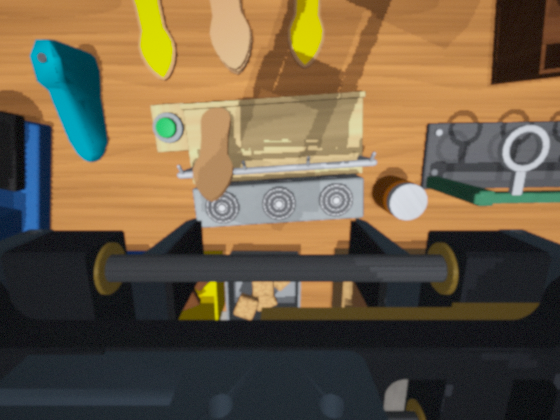

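View pics/soles1.png

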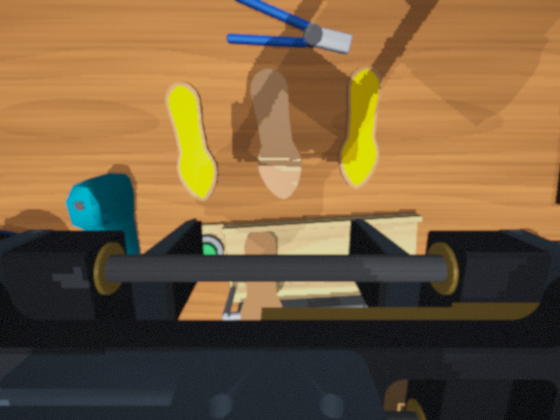

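```bash
cat > ld.py <<'E'
import pickle,numpy as np
def ld(f): return np.load(f"pics/{f}.npy"),pickle.load(open(f"pics/{f}.pkl","rb"))
E
python3 - <<'E'
from h import *; from ld import ld
im,cal=ld("soles1")
def sole(mask,cal,z):
    v,u=np.nonzero(mask); P=np.array([ray(cal,a,b,z)[:2] for a,b in zip(u,v)])
    c=P.mean(0); w=np.linalg.eigh(np.cov((P-c).T))[1][:,1]; w=w*np.sign(w[0]); n=np.array([-w[1],w[0]])
    s=(P-c)@w;t=(P-c)@n
    # centreline refinement
    mid=c+w*(s.max()+s.min())/2+n*(t.max()+t.min())/2
    return mid,np.degrees(np.arctan2(w[1],w[0])),np.ptp(s),np.ptp(t)
for m,s,c in blobs(im,(24,120,90),(34,255,255),300):
    if s[1]<60: continue
    print(s,sole(m,cal,.008))
def z(f,n,x0,y0,x1,y1,k):
    im,_=ld(f); cv2.imwrite(f"pics/{n}.png",cv2.resize(im[y0:y1,x0:x1],None,fx=k,fy=k,interpolation=cv2.INTER_CUBIC)[:,:,::-1])
z("soles1","z_s",150,55,400,215,3)
z("rack1","z_r",140,85,400,235,3)
z("tote1","z_t",210,70,350,215,4)
E
```

```text
[ 342   69   37  117 2911] (array([ 0.42544181, -0.15283068]), np.float64(-1.0176189662572792), np.float64(0.15500564354498975), np.float64(0.04846028697250564))
[ 168   85   46  114 2883] (array([ 0.44484161, -0.38964983]), np.float64(8.32259652719285), np.float64(0.15617247606272594), np.float64(0.04953801209644458))
```

View pics/z_s.png

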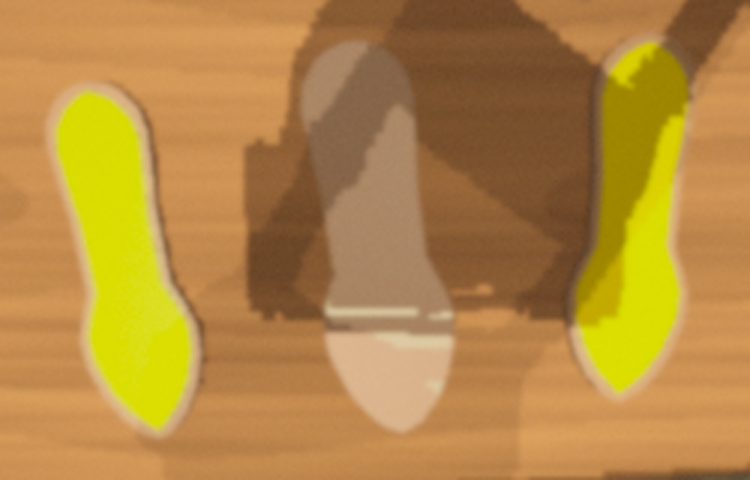

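View pics/z_r.png

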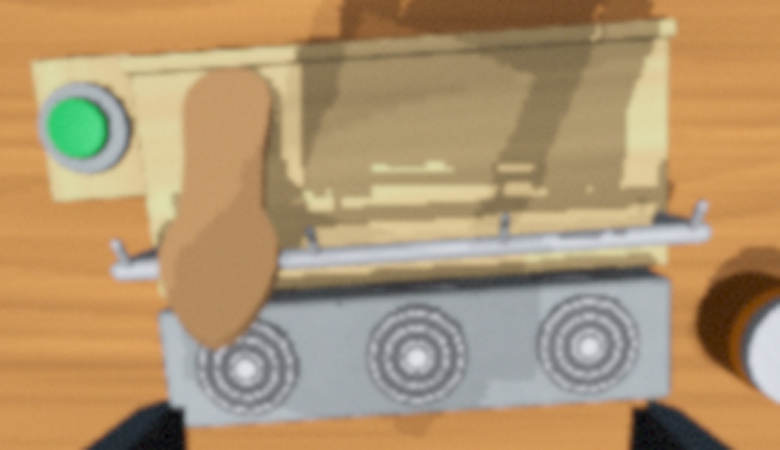

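View pics/z_t.png

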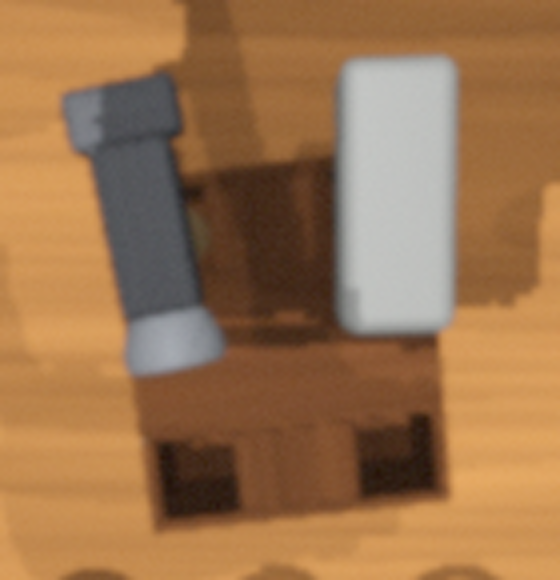

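```bash
python3 - <<'E'
from h import *; from ld import ld
def pts(f,off,k,L,z):
    _,cal=ld(f); return np.array([ray(cal,off[0]+(a+.5)/k-.5,off[1]+(b+.5)/k-.5,z) for a,b in L])
ang=lambda a,b: np.degrees(np.arctan2((b-a)[1],(b-a)[0])).round(1)
p=pts("soles1",(150,55),3,[(348,40),(403.5,432)],.04)
print("pile",p.mean(0).round(4),ang(p[0],p[1]),np.linalg.norm(p[1]-p[0]).round(4))
p=pts("rack1",(140,85),3,[(246,369),(417,357),(589,346)],.056); print("fans",p.round(4),ang(p[0],p[2]),np.linalg.norm(p[2]-p[0]))
p=pts("rack1",(140,85),3,[(127,68),(674,28)],.025); print("lip",p.round(4),ang(p[0],p[1]),np.linalg.norm(p[1]-p[0]),p.mean(0))
p=pts("rack1",(140,85),3,[(115,270),(708,233),(313,256),(503,243)],.082); print("rail",p.round(4),ang(p[0],p[1]),np.linalg.norm(p[1]-p[0]),p[:2].mean(0),p[2:].mean(0))
p=pts("rack1",(140,85),3,[(80,127)],.05); print("button",p)
p=pts("tote1",(210,70),4,[(138,148),(163,315),(115,85),(178,368)],.172); print("steel",p.round(4),p[:2].mean(0),p[2:].mean(0),ang(p[0],p[1]),ang(p[2],p[3]),np.linalg.norm(p[2]-p[3]))
p=pts("tote1",(210,70),4,[(400,57),(396,329),(343,193),(456,193)],.172); print("nyl",p.round(4),p[:2].mean(0),p[2:].mean(0),ang(p[0],p[1]),np.linalg.norm(p[1]-p[0]),np.linalg.norm(p[3]-p[2]))
# rings
im,cal=ld("rail1"); g=cv2.cvtColor(im,cv2.COLOR_RGB2GRAY)
c=cv2.HoughCircles(cv2.medianBlur(g,3)[90:190,170:380],cv2.HOUGH_GRADIENT,1,40,param1=80,param2=15,minRadius=17,maxRadius=28)
if c is not None:
  for u,v,r in c[0]: print(u+170,v+90,r,ray(cal,u+170,v+90,.148).round(4))
# tote pocket empties etc
cv2.imwrite("pics/z_rail.png",cv2.resize(im[95:205,160:390],None,fx=3.4,fy=3.4,interpolation=cv2.INTER_CUBIC)[:,:,::-1])
E
```

```text
pile [ 0.4346 -0.2714  0.04  ] 8.3 0.1645
fans [[ 0.7235 -0.2853  0.056 ]
 [ 0.7169 -0.1948  0.056 ]
 [ 0.7109 -0.1043  0.056 ]] 94.0 0.1814862713336328
lip [[ 0.5695 -0.3461  0.025 ]
 [ 0.5497 -0.0624  0.025 ]] 94.0 0.2844356477744265 [ 0.55959787 -0.2042539   0.025     ]
rail [[ 0.6673 -0.3417  0.082 ]
 [ 0.6493 -0.0556  0.082 ]
 [ 0.6605 -0.2455  0.082 ]
 [ 0.6541 -0.1539  0.082 ]] 93.6 0.2866462063357659 [ 0.65830385 -0.19862153  0.082     ] [ 0.65730254 -0.19967974  0.082     ]
button [[ 0.59973859 -0.36421327  0.05      ]]
steel [[0.3985 0.1535 0.172 ]
 [0.4455 0.1597 0.172 ]
 [0.3816 0.1474 0.172 ]
 [0.4611 0.1638 0.172 ]] [0.42202278 0.15658362 0.172     ] [0.42135447 0.15563468 0.172     ] 7.5 11.7 0.08115723490412624
nyl [[0.3742 0.2278 0.172 ]
 [0.4496 0.2288 0.172 ]
 [0.4109 0.2124 0.172 ]
 [0.4109 0.2451 0.172 ]] [0.41190384 0.22831597 0.172     ] [0.41088009 0.22873674 0.172     ] 0.7 0.07538130852972952 0.0326546545224013
272.5 138.5 22.9 [0.6238 0.1857 0.148 ]
201.5 139.5 22.8 [0.625  0.1012 0.148 ]
344.5 137.5 17.4 [0.6227 0.2712 0.148 ]
```

View pics/z_rail.png

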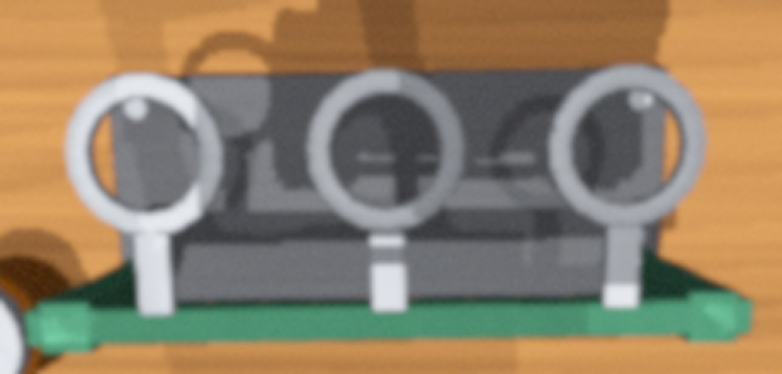

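```bash
cat >> h.py <<'E'
def lower(z,step=.002,fmax=6,feed=.03):
    f0=np.array(arm.current_force()); p=np.array(arm.current_ee_pos())
    while p[2]>z+1e-4:
        p[2]=max(z,p[2]-step); arm.move_l(p,feed=feed)
        f=np.array(arm.current_force())-f0
        if np.linalg.norm(f)>fmax: print("contact",p.round(4),f.round(1)); return True
    return False
def hammer(h,yaw,ring,op=.06):
    x,y=h; R=down(90+yaw)
    arm.grip(op)
    arm.move_to([x,y,.24],R); arm.move_l([x,y,.1445],feed=.1)
    arm.grip(0.0); print("w",arm.current_width(),arm.current_t())
    arm.move_l([x,y,.30],feed=.2); print("F",np.round(arm.current_force(),1),arm.current_width())
    R2=down(90); arm.move_l([ring[0],ring[1],.30],R2,feed=.25)
    arm.sleep(.2); print("F",np.round(arm.current_force(),1),np.round(arm.current_torque(),2))
E
python3 - <<'E'
from h import *
hammer((.4217,.156),8.0,(.625,.1012))
snap("scene","s_h1"); im,_=snap("top","t_h1")
cv2.imwrite("pics/t_h1z.png",cv2.resize(im[100:260,150:350],None,fx=3.5,fy=3.5)[:,:,::-1])
E
```

```text
w 0.00010532893758153744 9.6333
F [ 0.3  0.1 -0.3] 0.0005149965208365666
F [-0.5 -0.4  0. ] [0.01 0.01 0.05]
```

View pics/s_h1.png

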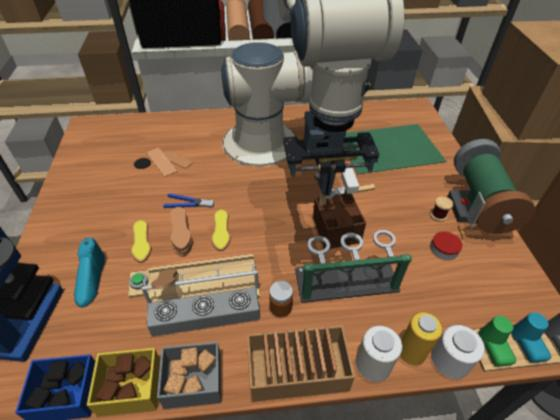

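View pics/t_h1z.png

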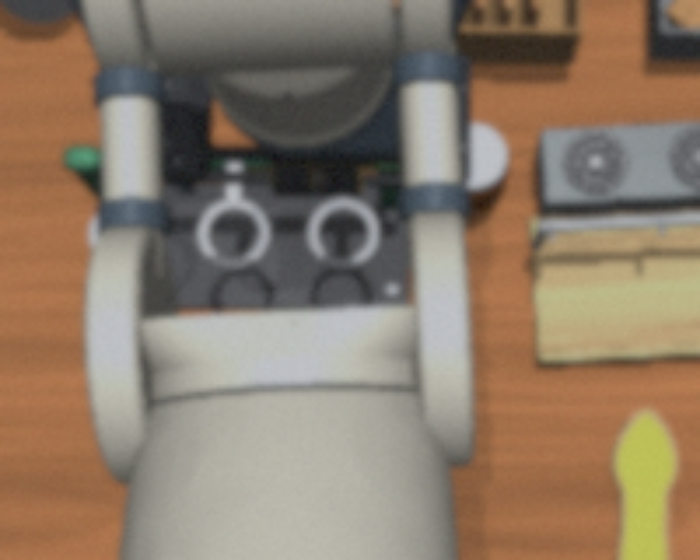

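```bash
python3 - <<'E'
from h import *
print(arm.current_ee_pos(),arm.current_width())
arm.grip(.06)
R=down(90);arm.move_to(np.array([.36,.19,.48])-.066*R[:,0]-np.array([0,0,.2]),R)
im,cal=snap("wrist","tote2")
cv2.imwrite("pics/z_t2.png",cv2.resize(im[0:220,180:400],None,fx=2.7,fy=2.7,interpolation=cv2.INTER_CUBIC)[:,:,::-1])
E
```

```text
[0.62457128 0.1014727  0.30041051] 0.0005535780677186331
```

View pics/z_t2.png

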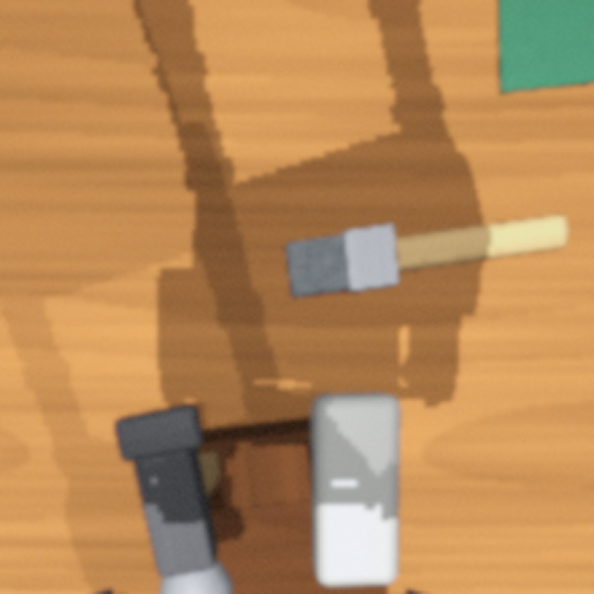

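```bash
cat >> h.py <<'E'
def tri(obs):
    A=[];b=[]
    for cal,u,v in obs:
        T=cal["cam_to_world"];d=T[:3,:3]@np.linalg.solve(cal["intrinsics"],[u,v,1.]);d/=np.linalg.norm(d)
        P=np.eye(3)-np.outer(d,d);A.append(P);b.append(P@T[:3,3])
    x=np.linalg.lstsq(np.vstack(A),np.hstack(b),rcond=None)[0]
    return x
E
python3 - <<'E'
from h import *; from ld import ld
_,c1=ld("tote1");_,c2=ld("tote2")
print(c1["cam_to_world"][:3,3],c2["cam_to_world"][:3,3])
print(tri([(c1,238.7,91.2),(c2,237.4,154.4)]),tri([(c1,310,84.2),(c2,311.5,145.6)]))
print(tri([(c1,294.6,84.5),(c2,180+313/2.7,146)]), tri([(c1,324,84.5),(c2,180+398/2.7,146)]))
E
```

```text
[0.42851911 0.18947296 0.52103803] [0.35978081 0.18882244 0.48157362]
[0.38173493 0.14794593 0.17013781] [0.37296211 0.22865813 0.16130622]
[0.37337059 0.21123128 0.16211396] [0.37337889 0.2452987  0.16205362]
```

```bash
python3 - <<'E'
from h import *
x,y=.4217,.156;R=down(98)
arm.move_to([x,y,.24],R); arm.move_l([x,y,.1445],feed=.15)
print(arm.current_ee_pos(),arm.current_width(),arm.current_force())
im,_=snap("scene","s_g0");im2,_=snap("wrist","w_g0")
cv2.imwrite("pics/s_g0z.png",cv2.resize(im[120:260,260:420],None,fx=4.5,fy=4.5)[:,:,::-1])
E
```

```text
[0.42257923 0.15636588 0.14532508] 0.0602057360748359 [-0.56485382 -0.40582772  1.18509123]
```

View pics/s_g0z.png

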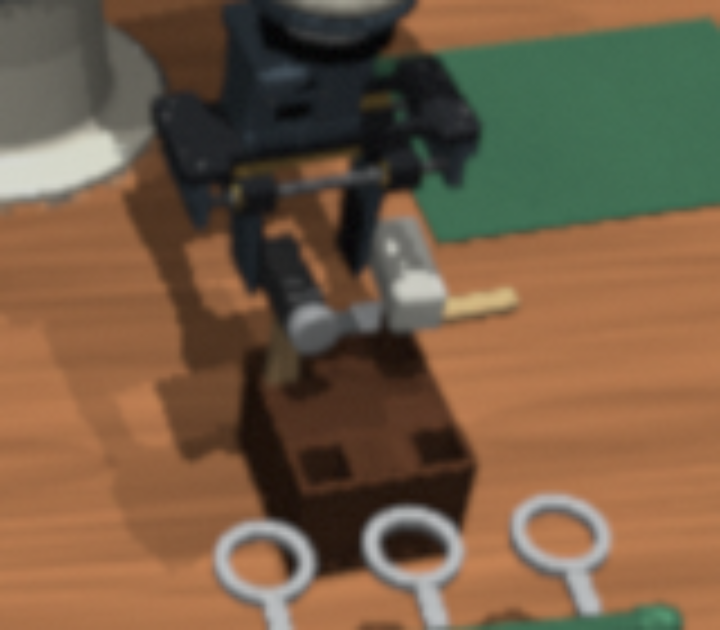

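View pics/w_g0.png

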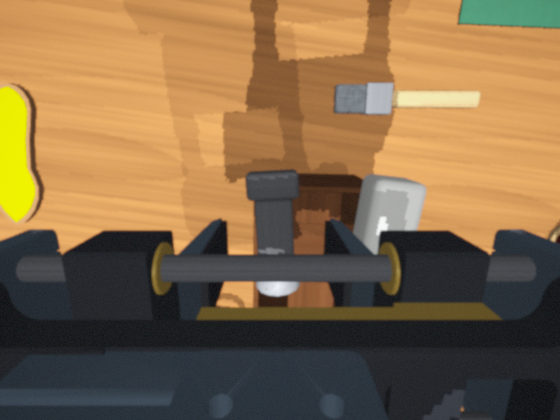

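```bash
python3 - <<'E'
from h import *
for o in [.034,.02]:
    arm.grip(o);print(o,arm.current_width(),np.round(arm.current_force(),1))
im,_=snap("scene","s_g1")
cv2.imwrite("pics/s_g1z.png",cv2.resize(im[150:230,290:380],None,fx=8,fy=7,interpolation=cv2.INTER_CUBIC)[:,:,::-1])
E
```

```text
0.034 0.03401182354893281 [ 0.1 -0.9 -0.4]
0.02 0.019926440667181966 [-1.  -0.4  0.1]
```

View pics/s_g1z.png

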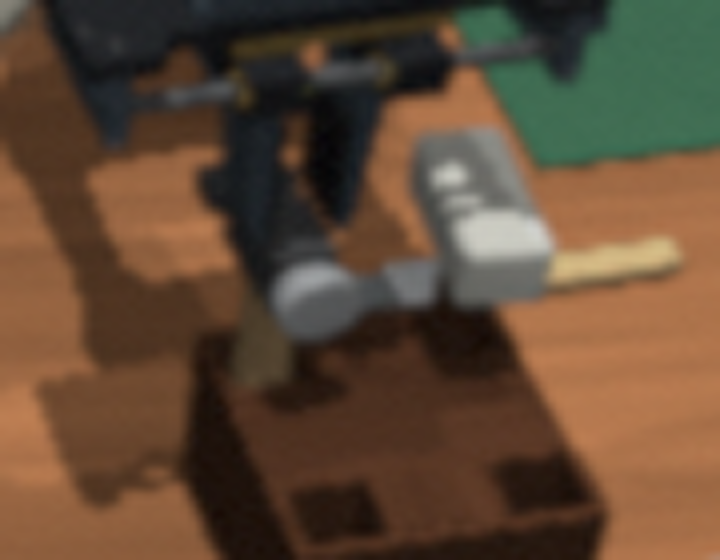

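```bash
python3 - <<'E'
from h import *
from ld import ld
cal=arm.get_calibration("scene");p=arm.current_ee_pos();R=arm.current_tool_rot()
g=lambda P:((proj(cal,P)-[290,150])*[8,7]).round(0)
print(p,g(p),g(p+.01*R[:,1]),g(p-.01*R[:,1]))
print("head top ctr",g([.4217,.156,.172]),"bottom",g([.4217,.156,.14]),"peen",g([.3816,.1474,.172]),"face",g([.461,.1638,.172]))
print("tote corner top", [g([.4615+a,.192+b,.09]) for a,b in((.065,-.0575),(.065,.0575),(-.065,-.0575))])
E
```

```text
[0.42171931 0.15599357 0.14450775] [272. 259.] [299. 255.] [246. 263.]
head top ctr [279. 209.] bottom [271. 267.] peen [235. 145.] face [323. 275.]
tote corner top [array([253., 544.]), array([577., 522.]), array([190., 316.])]
```

```bash
python3 - <<'E'
from h import *
im,_=snap("wrist","w_g2")
cv2.imwrite("pics/w_g2z.png",cv2.resize(im[120:320,180:380],None,fx=3,fy=3)[:,:,::-1])
arm.grip(0.0);print(arm.current_width(),np.round(arm.current_force(),1),np.round(arm.current_tau(),2))
im,_=snap("wrist","w_g3")
cv2.imwrite("pics/w_g3z.png",cv2.resize(im[120:320,180:380],None,fx=3,fy=3)[:,:,::-1])
E
```

```text
0.00048285516416578933 [-0.6  0.  -0.3] [ 0.000e+00 -6.125e+01 -3.029e+01 -3.000e-02  8.000e-02  0.000e+00]
```

View pics/w_g2z.png

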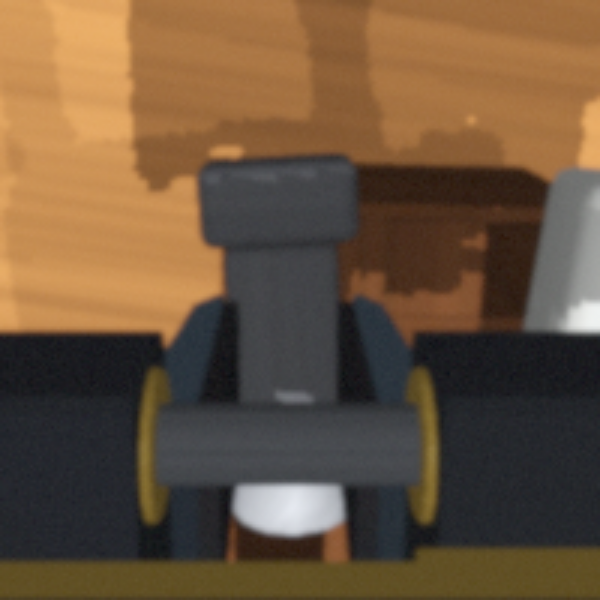

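View pics/w_g3z.png

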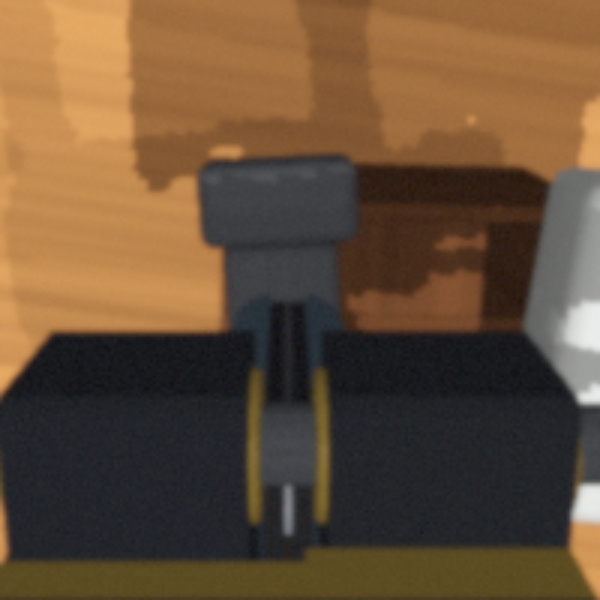

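```bash
python3 - <<'E'
from h import *
p=np.array(arm.current_ee_pos()); print(p)
arm.move_l([p[0],p[1],.16],feed=.1)
arm.grip(.02)
print(lower(.12,step=.001,fmax=3,feed=.04), arm.current_ee_pos())
E
```

```text
[0.42170144 0.15598681 0.14447401]
contact [0.4216 0.156  0.1409] [-0.5  0.3  6.5]
True [0.42200332 0.15605023 0.14112143]
```

```bash
python3 - <<'E'
from h import *
p=np.array(arm.current_ee_pos())
arm.move_l([p[0],p[1],.2],feed=.2)
arm.move_to([.42,.03,.05],down(90)); arm.move_l([.42,.03,.03],feed=.1)
snap("scene","s_b0")
print(lower(-.035,step=.001,fmax=3,feed=.05), arm.current_ee_pos(),arm.current_t())
im,_=snap("wrist","w_b0")
im,_=snap("scene","s_b1")
cv2.imwrite("pics/s_b1z.png",cv2.resize(im[150:270,220:340],None,fx=5,fy=5,interpolation=cv2.INTER_CUBIC)[:,:,::-1])
c=arm.get_calibration("scene"); print((proj(c,arm.current_ee_pos())-[220,150])*5)
E
```

```text
contact [ 0.4204  0.0305 -0.0313] [-2.6 -0.1 19.3]
True [ 0.42046365  0.03049383 -0.03087066] 39.3333
[298.08832379 401.03825793]
```

View pics/s_b1z.png

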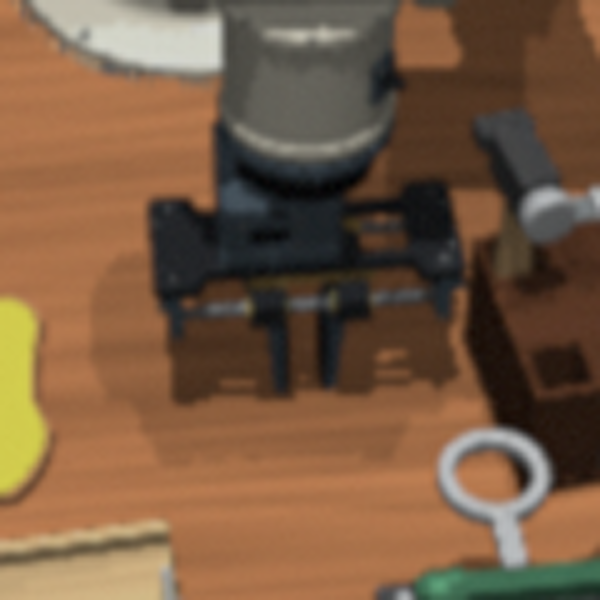

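```bash
python3 - <<'E'
from h import *
c=arm.get_calibration("scene"); print(ray(c,220+305/5,150+388/5,0), proj(c,[.4205,.0305,0]))
p=arm.current_ee_pos()
arm.move_l([p[0],p[1],.03],feed=.15)
print(arm.current_force(),arm.current_width())
E
cat >> h.py <<'E'
D=.0305   # real finger tips lie D behind the reported TCP (bench & head touch test)
def tip(p,R): return np.asarray(p,float)+D*R[:,2]   # TCP command so real tip is at p
def mt(p,R): arm.move_to(tip(p,R),R)
def ml(p,R,feed=.15): arm.move_l(tip(p,R),R,feed=feed)
def tpos():
    return np.array(arm.current_ee_pos())-D*np.array(arm.current_tool_rot())[:,2]
def hammer(h,yaw,ring,op=.06):
    x,y=h; R=down(90+yaw)
    arm.grip(op)
    mt([x,y,.21],R); ml([x,y,.1445],R,.15)
    arm.grip(0.0); print("w",arm.current_width(),arm.current_t())
    ml([x,y,.30],R,.2); print("F",np.round(arm.current_force(),1),arm.current_width())
    R2=down(90); ml([ring[0],ring[1],.30],R2,.3)
    arm.sleep(.2); print("F",np.round(arm.current_force(),1),np.round(arm.current_torque(),2))
E
cat > /dev/null
```

```text
[0.43682463 0.03258317 0.        ] [279.73528234 223.68486314]
[-0.88014689  0.03778998  0.02043325] 0.02013342908530755
```

```bash
python3 - <<'E'
from h import *
hammer((.4217,.156),8.0,(.625,.1012))
im,_=snap("scene","s_h1");print(arm.current_t())
cv2.imwrite("pics/z1.png",cv2.resize(im[120:300,240:440],None,fx=3.5,fy=3.3,interpolation=cv2.INTER_CUBIC)[:,:,::-1])
E
```

```text
w 0.0240356308821307 42.775
F [ 0.1  0.9 -4.7] 0.02377687447444
F [ 0.1 -0.2 -4.2] [-0.04 -0.05 -0.01]
44.8
```

View pics/z1.png

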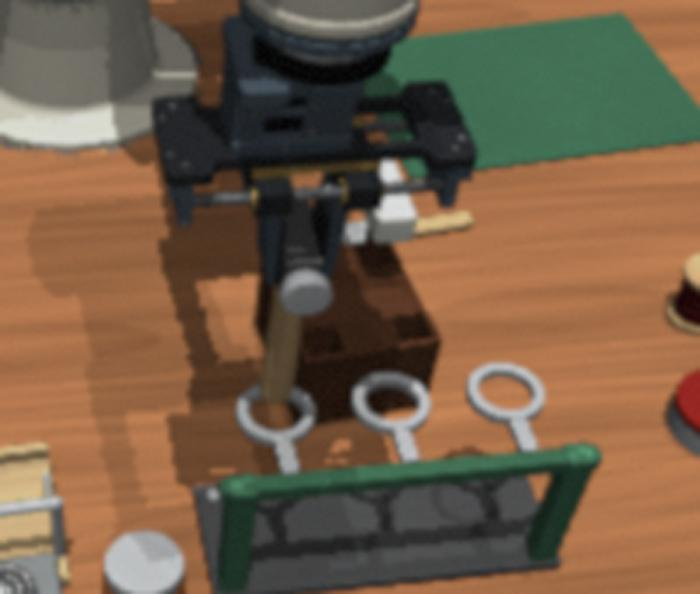

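```bash
cat >> h.py <<'E'
def hang(stop=.1535):
    f0=np.array(arm.current_force())
    p=np.array(arm.current_ee_pos()); z1=stop-D
    for z in np.append(np.arange(p[2]-.01,z1+.004,-.01),np.arange(z1+.003,z1-.0021,-.001)):
        arm.move_l([p[0],p[1],z],feed=.12 if z>z1+.004 else .03)
        f=np.array(arm.current_force())-f0
        if np.linalg.norm(f)>4: print("contact tipz",z+D,f.round(1)); break
    else: print("no contact",f.round(1))
E
python3 - <<'E'
from h import *
hang()
im,_=snap("scene","s_h2");print(arm.current_t(),tpos())
cv2.imwrite("pics/z1.png",cv2.resize(im[160:300,280:440],None,fx=4.5,fy=4.2,interpolation=cv2.INTER_CUBIC)[:,:,::-1])
E
```

```text
contact tipz 0.1525 [-0.8 -3.1  6. ]
49.625 [0.62451298 0.10152573 0.15279288]
```

View pics/z1.png

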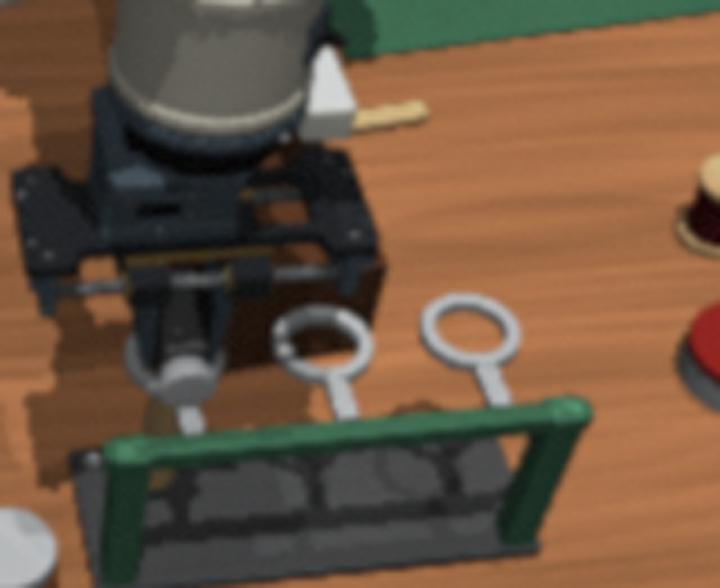

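```bash
python3 - <<'E'
from h import *
arm.grip(.06)
p=tpos(); ml([p[0],p[1],.24],down(90),.25)
hammer((.4114,.2285),0.7,(.6227,.2712))
im,_=snap("scene","s_h3");print(arm.current_t())
cv2.imwrite("pics/z1.png",cv2.resize(im[120:300,240:440],None,fx=3.5,fy=3.3,interpolation=cv2.INTER_CUBIC)[:,:,::-1])
E
```

```text
w 0.03424696855504519 53.1333
F [ 0.   0.3 -3.1] 0.03383142517463789
F [ 0.4 -0.3 -3.4] [ 0.04 -0.01  0.07]
55.175
```

View pics/z1.png

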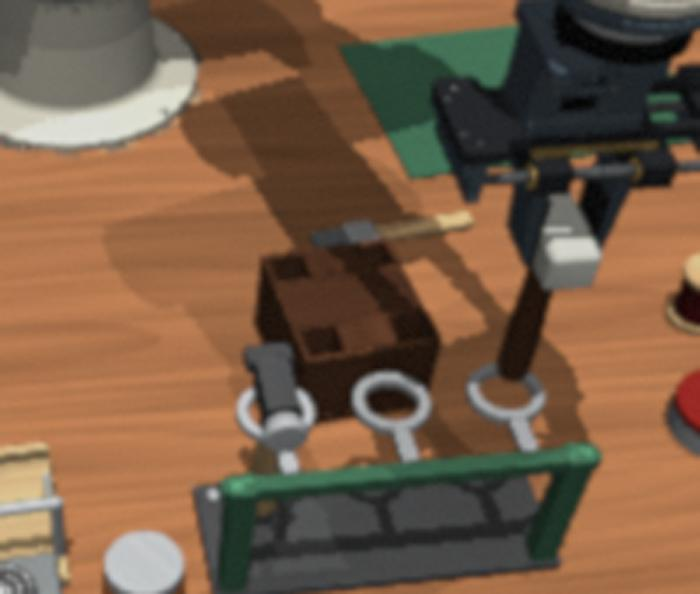

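```bash
cat >> h.py <<'E'
RO=np.array([.619,-.201]); RY=4.0
def rk(x,y,z):
    c,s=np.cos(np.radians(RY)),np.sin(np.radians(RY))
    return np.array([RO[0]+c*x-s*y,RO[1]+s*x+c*y,z])
def frame(yaw,pitch):
    """sole axes: x (toe), z(normal); returns toe dir, normal, tool R"""
    a,b=np.radians(yaw),np.radians(pitch)
    X=np.array([np.cos(b)*np.cos(a),np.cos(b)*np.sin(a),np.sin(b)])
    Y=np.array([-np.sin(a),np.cos(a),0]); N=np.cross(X,Y)
    return X,N,np.stack([np.cross(Y,-N),Y,-N],1)
E
python3 - <<'E'
from h import *; from ld import ld
_,c=ld("rack1")
X,N,R=frame(4,40)
for n,P in [("lipL",rk(-.06,-.145,.025)),("lipR",rk(-.06,.145,.025)),("rail pins",rk(.04,-.045,.082)),("",rk(.04,.045,.082)),("heel",rk(.009,-.09,.068)-.0825*X+.004*N),("toe",rk(.009,-.09,.068)+.0825*X+.004*N),("ctr",rk(.009,-.09,.068))]:
    print(n,P.round(4),((proj(c,P)-[140,85])*3).round(0))
hang(); arm.grip(.07)
p=tpos(); ml([p[0],p[1],.26],down(90),.25)
R0=down(90); arm.move_to(np.array([.53,-.25,.50])-.066*R0[:,0]-np.array([0,0,.2]),R0)
im,_=snap("wrist","w5");cv2.imwrite("pics/z2.png",cv2.resize(im[20:260,130:400],None,fx=2.7,fy=2.4,interpolation=cv2.INTER_CUBIC)[:,:,::-1])
im,_=snap("scene","s5");print(arm.current_t())
cv2.imwrite("pics/z1.png",cv2.resize(im[120:300,240:440],None,fx=3.5,fy=3.3,interpolation=cv2.INTER_CUBIC)[:,:,::-1])
E
```

```text
lipL [ 0.5693 -0.3498  0.025 ] [119.  66.]
lipR [ 0.549  -0.0605  0.025 ] [677.  26.]
rail pins [ 0.662  -0.2431  0.082 ] [317. 258.]
 [ 0.6558 -0.1533  0.082 ] [503. 245.]
heel [ 0.5686 -0.2947  0.018 ] [227.  67.]
toe [ 0.6947 -0.2859  0.1241] [213. 343.]
ctr [ 0.6343 -0.2902  0.068 ] [223. 198.]
contact tipz 0.1525 [ 0.1 -0.2  5.4]
63.2583
```

View pics/z1.png

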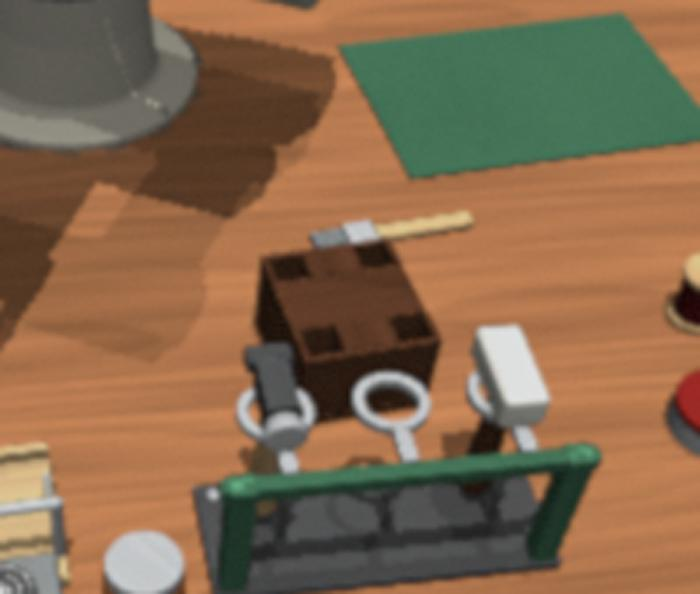

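View pics/z2.png

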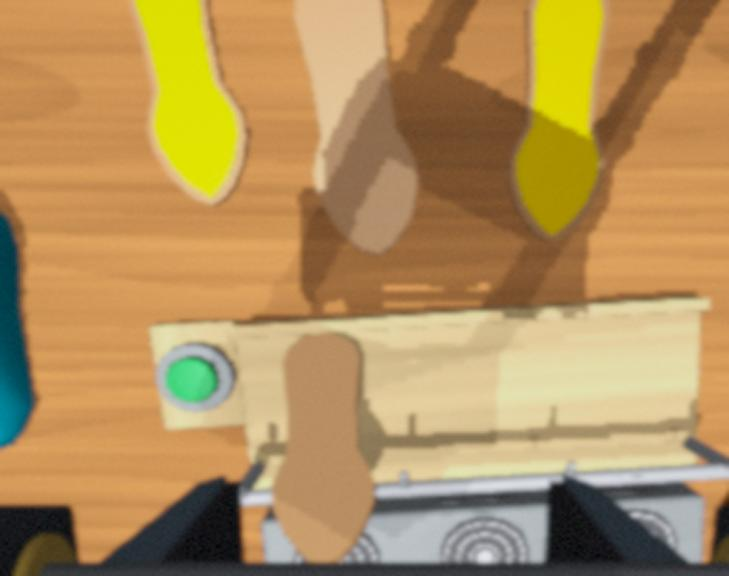

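```bash
python3 - <<'E'
from h import *; from ld import ld
_,c=ld("w5")
X,N,_R=frame(8.3,0)
P=np.array([.4346,-.2714,.04]); print(ray(c,130+375.5/2.7-.3,20+252.5/2.4-.3,.04),P+.0825*X)
print("btn",130+193/2.7,20+379/2.4)
_,c1=ld("rack1"); b=tri([(c,130+193/2.7,20+379/2.4),(c1,140+80/3,85+127/3)]);print("button tri",b)
X,N,R=frame(4,40)
C=rk(.009,-.09,.068); G=C-.010*X-.0025*N
mt(G+.09*N,R); ml(G,R,.12)
print("F",np.round(arm.current_force(),1))
arm.grip(0.02); print("w",arm.current_width(),np.round(arm.current_force(),1),arm.current_t())
ml(G+[.003,0,.09],R,.12)
print("F",np.round(arm.current_force(),1),arm.current_width())
im,_=snap("scene","s6");print(arm.current_t())
cv2.imwrite("pics/z1.png",cv2.resize(im[140:340,80:300],None,fx=3.3,fy=3,interpolation=cv2.INTER_CUBIC)[:,:,::-1])
E
```

```text
[ 0.51624906 -0.26050653  0.04      ] [ 0.51623588 -0.25949061  0.04      ]
btn 201.48148148148147 177.91666666666669
button tri [ 0.59987486 -0.37166098  0.02855975]
F [-0.7  0.   0.6]
w 0.03968057235114091 [-1.9  0.7  3.3] 68.8833
F [-1.  -0.  -0.3] 0.03963117790760418
69.8333
```

View pics/z1.png

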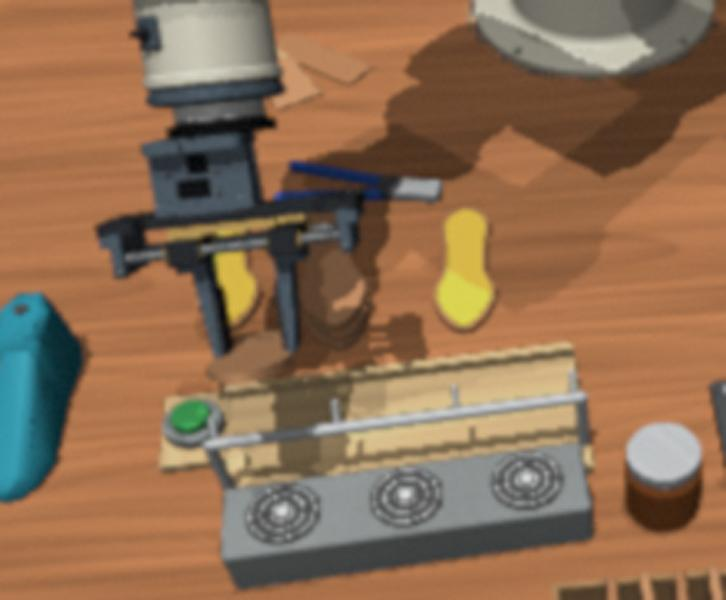

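```bash
python3 - <<'E'
from h import *
X,N,R=frame(8.3,0)
G=np.array([.4346,-.2714,.0])-.010*X
zt=.0405+.0015
mt(G+[0,0,zt+.07],R); ml(G+[0,0,zt+.006],R,.12)
arm.sleep(.2)
im,_=snap("wrist","w7"); cv2.imwrite("pics/z2.png",cv2.resize(im[20:360,130:430],None,fx=2.5,fy=1.75)[:,:,::-1])
im,_=snap("scene","s7"); cv2.imwrite("pics/z1.png",cv2.resize(im[160:280,110:250],None,fx=5,fy=5,interpolation=cv2.INTER_CUBIC)[:,:,::-1])
c=lower(zt-.004-D,step=.001,fmax=3,feed=.03)
print(tpos(),arm.current_t())
E
```

```text
contact [ 0.425 -0.273  0.01 ] [-2.   2.3 14.9]
[ 0.42500481 -0.27307437  0.04102433] 77.475
```

View pics/z1.png

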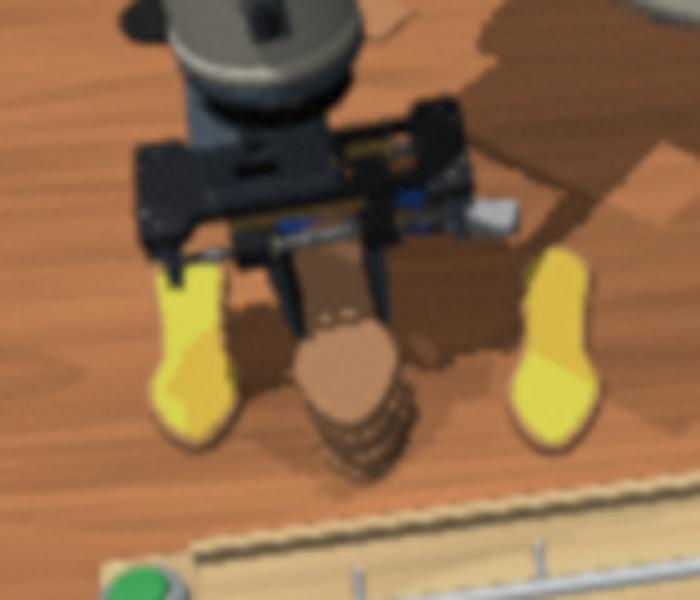

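View pics/z2.png

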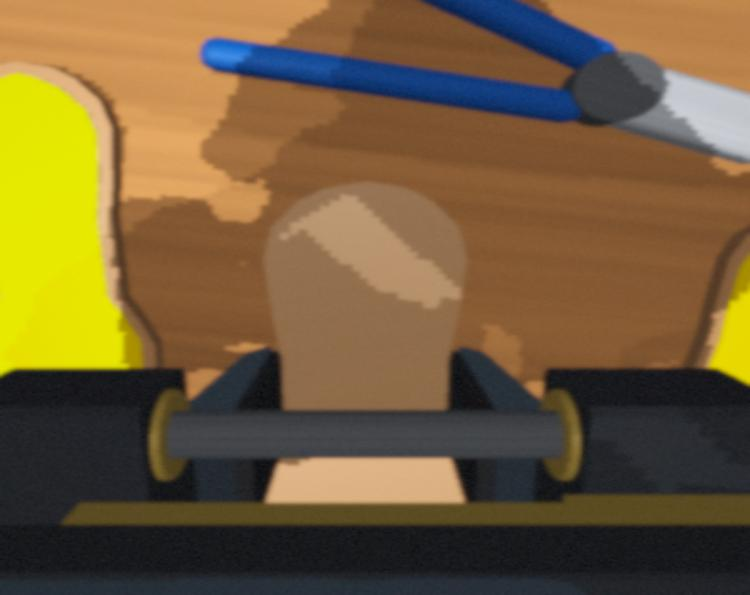

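```bash
python3 - <<'E'
from h import *
X,N,R=frame(8.3,0)
p=tpos(); ml(p+[0,0,.001],R,.05); arm.grip(.06); ml(p+[0,0,.06],R,.2)
R0=down(90); arm.move_to(np.array([.43,-.27,.42])-.066*R0[:,0]-np.array([0,0,.2]),R0)
im,c=snap("wrist","w8"); cv2.imwrite("pics/z2.png",cv2.resize(im[40:220,150:400],None,fx=3.2,fy=3.2,interpolation=cv2.INTER_CUBIC)[:,:,::-1])
im,_=snap("scene","s8"); cv2.imwrite("pics/z1.png",cv2.resize(im[160:280,110:250],None,fx=5,fy=5,interpolation=cv2.INTER_CUBIC)[:,:,::-1])
print(arm.current_t(),proj(c,[.43,-.27,.048]))
E
```

```text
79.4833 [276.03687799 135.10159191]
```

View pics/z1.png

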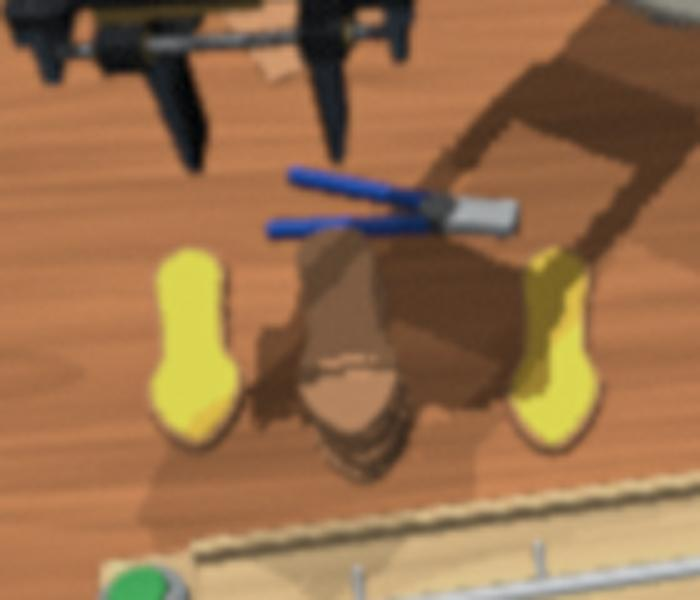

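View pics/z2.png

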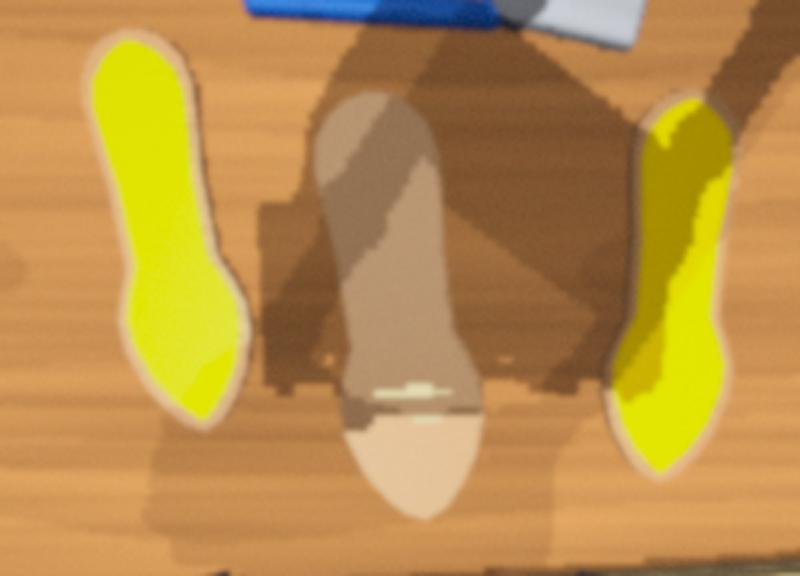

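```bash
cat >> h.py <<'E'
def soles(im,cal):
    out=[]
    for m,s,c in blobs(im,(24,120,70),(36,255,255),1500):
        v,u=np.nonzero(m); P=np.array([ray(cal,a,b,.008)[:2] for a,b in zip(u,v)])
        c=P.mean(0); w=np.linalg.eigh(np.cov((P-c).T))[1][:,1]; w=w*np.sign(w[0]); n=np.array([-w[1],w[0]])
        s=(P-c)@w;t=(P-c)@n
        # centre line from slices
        k=np.polyfit(*zip(*[(a,np.mean([t[(s>a-.004)&(s<a+.004)].min(),t[(s>a-.004)&(s<a+.004)].max()])) for a in np.linspace(s.min()+.015,s.max()-.015,12)]),1)
        sm=(s.max()+s.min())/2
        out.append((c+w*sm+n*np.polyval(k,sm),np.degrees(np.arctan2(w[1],w[0])+np.arctan(k[0])),np.ptp(s),np.ptp(t)))
    return out
E
python3 - <<'E'
from h import *; from ld import ld
im,c=ld("w8")
a=ray(c,150+425/3.2,40+518/3.2,.048);b=ray(c,150+374/3.2,40+92/3.2,.048);print("dry",(a+b)/2,np.linalg.norm(a-b),np.degrees(np.arctan2(*(a-b)[[1,0]])))
for s in soles(im,c): print(s)
E
```

```text
dry [ 0.43461433 -0.27095756  0.048     ] 0.16340211462349524 6.983317029421865
(array([ 0.40255388, -0.37127136]), np.float64(8.57174615758511), np.float64(0.15632491269814536), np.float64(0.04883866278869976))
(array([ 0.42558907, -0.15284682]), np.float64(-1.3660122766884844), np.float64(0.15497265583868924), np.float64(0.048787542446208004))
```

```bash
cat >> h.py <<'E'
def pick(c,yaw):
    X,N,R=frame(yaw,0); G=np.array([c[0],c[1],0])-.010*X
    arm.grip(.065)
    mt(G+[0,0,.06],R); ml(G+[0,0,.006],R,.12); f0=np.array(arm.current_force())
    for z in (.0045,.003,.002,.0012):
        ml(G+[0,0,z],R,.04); f=np.array(arm.current_force())-f0
        if f[2]>3: print("touch",z,f.round(1)); ml(G+[0,0,z+.0007],R,.04); break
    arm.grip(.02); print("w",arm.current_width(),np.round(arm.current_force(),1))
    zz=tpos()[2]
    ml(G+[0,0,.08],R,.15); print("held",arm.current_width(),"tip h",zz,arm.current_t())
    return zz
def lean(y,h):
    """h: tip height above sole underside"""
    X,N,R=frame(RY,40); C=rk(.009,y,.068)+.002*X
    G=C-.010*X-(.004-h)*N
    mt(G+[0,0,.10],R); ml(G+[0,0,.012],R,.12); arm.sleep(.15)
    c=lower((tip(G,R)[2])-.005,step=.001,fmax=2.5,feed=.03)
    print("lean at dz",(tpos()-G).round(4),arm.current_t())
E
python3 - <<'E'
from h import *
zz=pick((.4256,-.1528),-1.2)
lean(.09,zz)
im,_=snap("scene","s9"); cv2.imwrite("pics/z1.png",cv2.resize(im[190:350,110:290],None,fx=4.2,fy=3.7,interpolation=cv2.INTER_CUBIC)[:,:,::-1])
E
```

```text
w 0.039665701285015134 [-0.  -0.1  1. ]
held 0.0397426219667974 tip h 0.0012015455645642478 83.5167
contact [ 0.6373 -0.1097  0.0371] [-3.3  0.   7.3]
lean at dz [ 0.0006 -0.0002  0.0002] 92.1
```

View pics/z1.png

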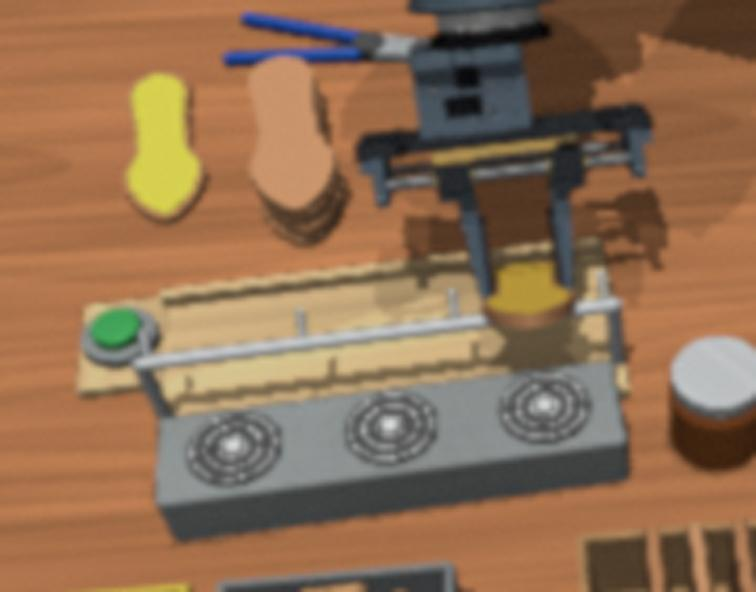

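```bash
cat >> h.py <<'E'
def letgo():
    X,N,R=frame(RY,40); arm.grip(.055); p=tpos(); ml(p+.07*N,R,.15)
E
python3 - <<'E'
from h import *
letgo()
R0=down(90); arm.move_to(np.array([.43,-.27,.42])-.066*R0[:,0]-np.array([0,0,.2]),R0)
im,c=snap("wrist","w10")
for s in soles(im,c): print(s)
im,_=snap("scene","s10"); cv2.imwrite("pics/z1.png",cv2.resize(im[190:350,110:290],None,fx=4.2,fy=3.7,interpolation=cv2.INTER_CUBIC)[:,:,::-1])
print(arm.current_t())
E
```

```text
(array([ 0.40242578, -0.37116439]), np.float64(8.65183248322864), np.float64(0.15548303723545231), np.float64(0.04841197225880102))
97.225
```

View pics/z1.png

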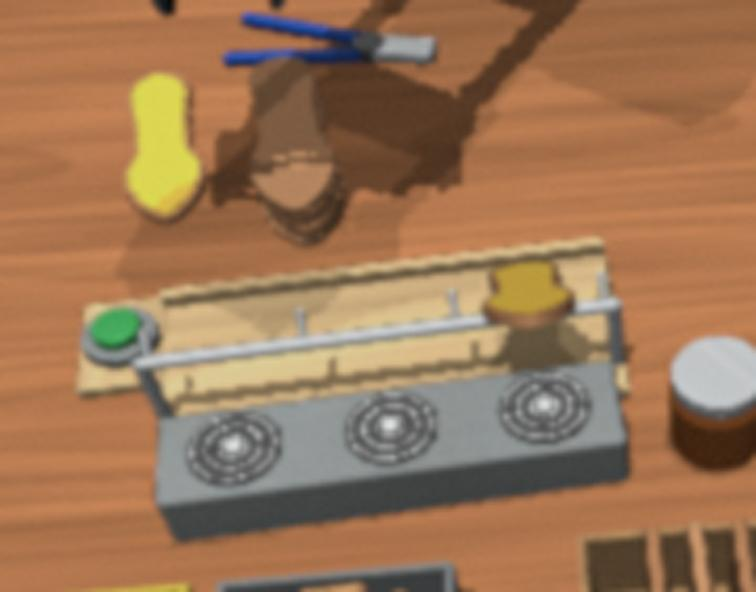

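View pics/w10.png

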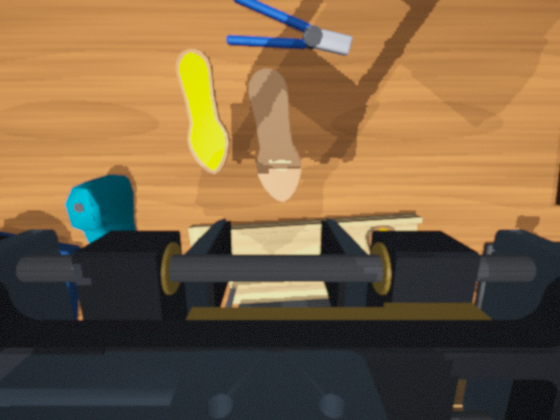

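```bash
python3 - <<'E'
from h import *
zz=pick((.4024,-.3712),8.6)
lean(0.0,zz)
letgo()
arm.move_to(np.array([.55,-.25,.48])+[.066,0,-.2],down(90))
im,_=snap("scene","s11"); cv2.imwrite("pics/z1.png",cv2.resize(im[190:350,110:290],None,fx=4.2,fy=3.7,interpolation=cv2.INTER_CUBIC)[:,:,::-1])
im,c=snap("wrist","w11"); cv2.imwrite("pics/z2.png",cv2.resize(im[20:260,130:400],None,fx=2.7,fy=2.4,interpolation=cv2.INTER_CUBIC)[:,:,::-1])
X,N,R=frame(RY,40)
for y in (.09,0):
    for a in (-.0825,.0825): print(((proj(c,rk(.009,y,.068)+a*X+.004*N)-[130,20])*[2.7,2.4]).round(0))
print(arm.current_t())
E
```

```text
w 0.03981610163931155 [-0.1  0.6  0.8]
held 0.03932318472233815 tip h 0.0012039486839379443 101.3417
contact [ 0.6435 -0.1995  0.0371] [-3.9 -0.4  8.3]
lean at dz [ 0.0006 -0.0003  0.0003] 110.425
[628. 284.]
[692. 524.]
[472. 294.]
[506. 535.]
115.575
```

View pics/z1.png

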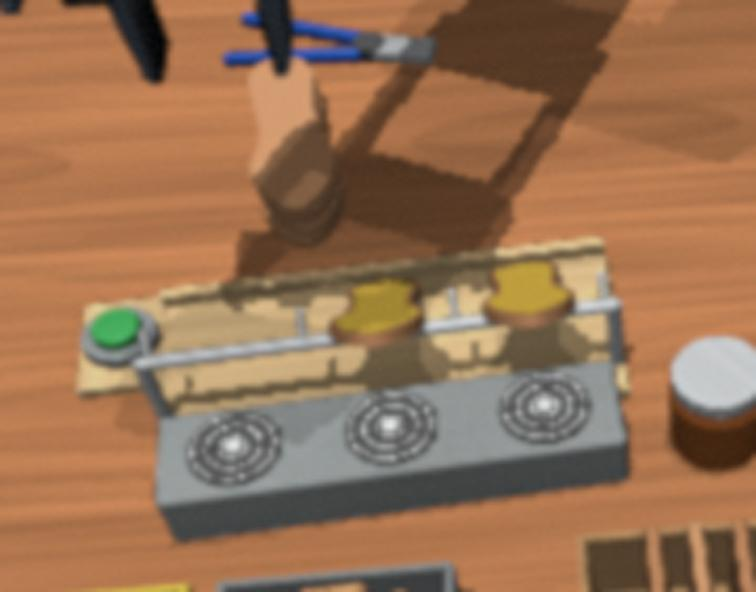

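View pics/z2.png

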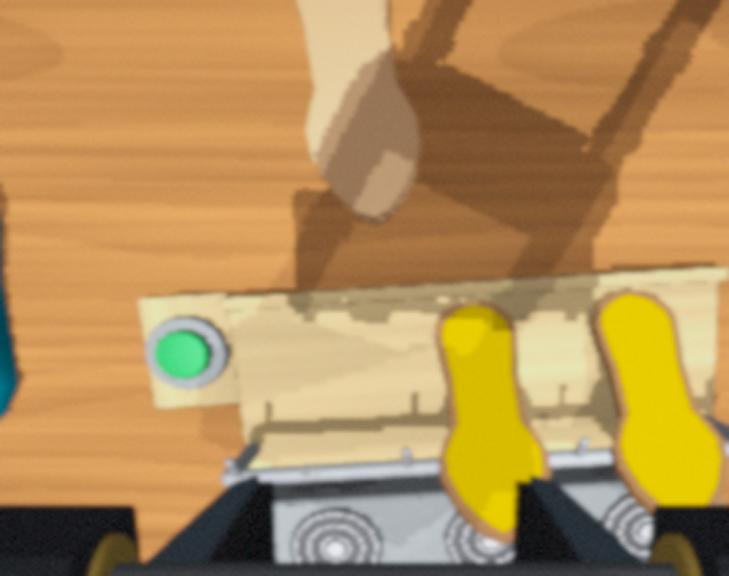

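```bash
python3 - <<'E'
from h import *
arm.grip(0.0)
B=np.array([.600,-.3715,0]); R=down(90)
mt(B+[0,0,.09],R); ml(B+[0,0,.036],R,.12); arm.sleep(.2); f0=np.array(arm.current_force())
z=.036
for i in range(40):
    z-=.001; ml(B+[0,0,z],R,.04); f=np.array(arm.current_force())-f0
    print(round(z,4),round(tpos()[2],4),f.round(1))
    if f[2]>11: break
arm.sleep(.3); print(np.round(arm.current_force()-f0,1),arm.current_t())
im,_=snap("scene","s12"); cv2.imwrite("pics/z1.png",cv2.resize(im[190:350,80:290],None,fx=3.7,fy=3.7,interpolation=cv2.INTER_CUBIC)[:,:,::-1])
E
```

```text
0.035 0.0351 [ 0.4  0.3 -0.4]
0.034 0.0339 [-0.4 -0.5 -0.5]
0.033 0.033 [ 1.2 -0.   1.3]
0.032 0.0321 [-0.1  0.3  1.7]
0.031 0.031 [-0.5 -0.9  2.5]
0.03 0.03 [ 0.4 -0.6  3.6]
0.029 0.029 [ 1.6 -0.7  3.5]
0.028 0.028 [ 0.4 -0.6  3.9]
0.027 0.0276 [-2.6  0.6 12.1]
[-0.6  1.1 10.4] 120.8333
```

View pics/z1.png

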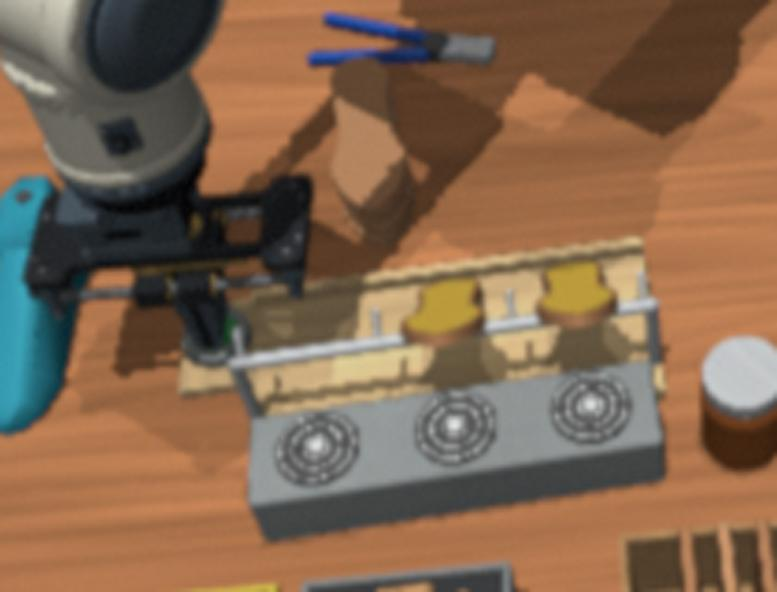

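```bash
python3 - <<'E'
from h import *
B=np.array([.600,-.3715,0]); R=down(90)
ml(B+[0,0,.12],R,.12)
arm.move_to([.40,0.03,.35],down(90))
im,c=snap("scene","s13"); cv2.imwrite("pics/z1.png",cv2.resize(im[130:360,60:480],None,fx=1.9,fy=2.4,interpolation=cv2.INTER_CUBIC)[:,:,::-1])
im,c=snap("top","t13"); cv2.imwrite("pics/z2.png",cv2.resize(im[90:310,80:480],None,fx=2,fy=2.6,interpolation=cv2.INTER_CUBIC)[:,:,::-1])
print(arm.current_t(),arm.current_force())
E
```

```text
123.7833 [ 0.18195486 -0.02720284  0.19746261]
```

View pics/z1.png

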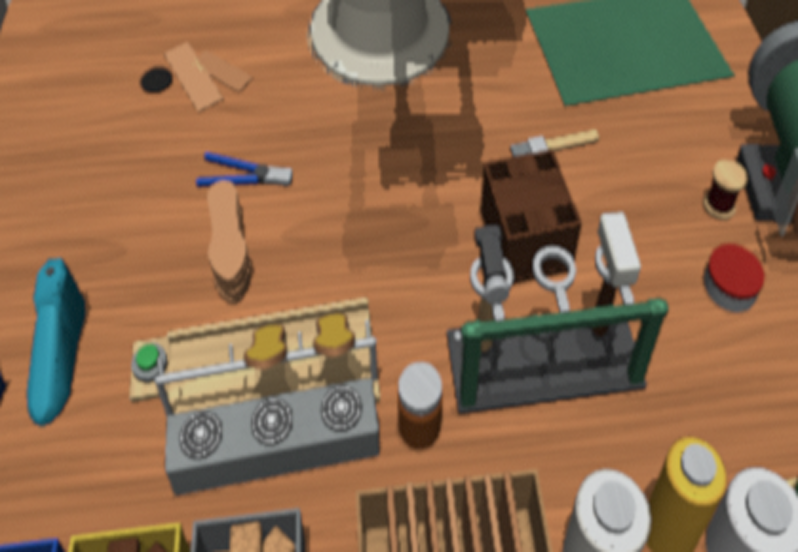

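View pics/z2.png

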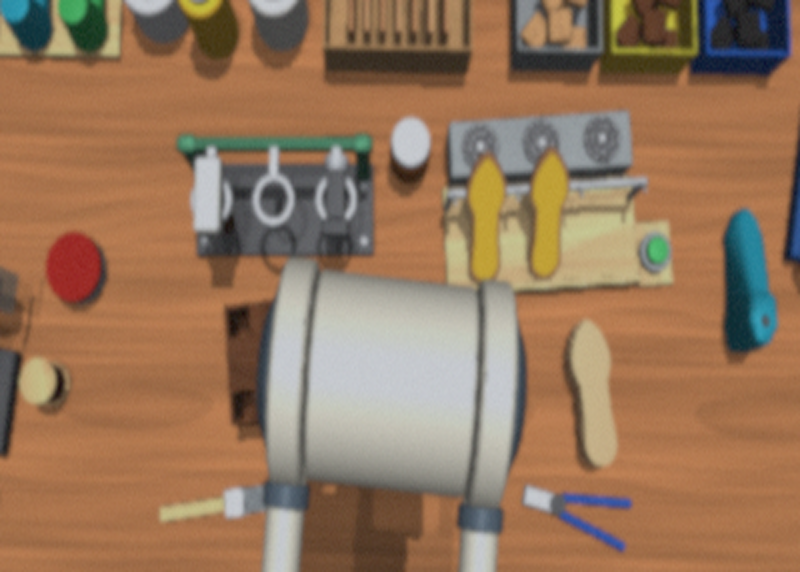

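```bash
python3 -c "
from rig import arm
print(arm.sign_off(),arm.current_t())"
```

```text
the job is handed in; nothing more can be done
the job is handed in; nothing more can be done
```

The job is done and handed in at about 124 s.

- **Dry sole:** it came from bay 3 and now lies squarely on the pile. Measured after release, it sits within about 1 mm of the pile's centre and about 1.3° of its angle.
- **Cemented soles:** two were present, and they lean coat up in bays 1 and 2. One had been knocked a few centimetres aside during the run, so I measured it again before picking it up.
- **Hammers:** two were present, and each hangs head down on its ring. The steel one is in the ring nearest the rack, the nylon one in the ring furthest from it.
- **Blower button:** I pressed it after all the soles were in place. The force reading showed about 6 mm of travel to a hard stop.

**Checks that disagreed:**
- The real fingertips sit about 30.5 mm behind the reported TCP, so my first try at the steel hammer closed on air just above its head. Touching the bench and the hammer's head both gave that figure, and I corrected for it afterwards.
- In the last close view, both cemented soles' heels sit about 3–4 mm forward of the expected spot. They are still behind the lip and stable, so I left them there.

The final pictures show the tote empty, the button back up and the other items in view on the bench where they were.

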